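Seat a bearing and clamp it with its ring nut

ROBOT

A 7-joint arm with a two-finger parallel gripper is mounted at the origin on a cart in front of the work surface, level with it; the furniture and walls round the work are solid. World frame = base frame: x ahead of the robot, y to its left, z up, the work surface at z = 0. Lengths are in m, angles in rad, forces in N, time in s.
With the tool pointing down it reaches from about 0.425 to 1.025 m from the base axis. Payload 3.6 kg.
Tool frame: the origin (TCP) lies on the centre line of the jaws, within the pads' length; the fingertips stand 8 mm ahead of it and the grasp point (between the pads) lies 11 mm behind it; z points along the fingers, y is the line along which they close (so a half turn about z gives the same grasp; the last joint's range is limited). The gripper opens to 85 mm and grips with 20 to 120 N. Pads are 22 mm wide; open, the fingers measure 114 mm over their backs; the gripper's body (76 mm by 85 mm) begins 54 mm behind the grasp point. The pads swing forward as they close: fully open they stand 13 mm farther back than shut.
Start: joints at [-1.278, 0.591, 0.048, 1.609, -0.033, 0.943, -0.034], TCP at [0.273, 0.672, 0.239] pointing down, gripper open.
Joint ranges: [-2.69, 2.69], [-0.47, 2.24], [-1.27, 1.36], [0.19, 2.51], [-1.53, 4.68], [0.08, 2.07], [-3.09, 3.09]. Speed limits (rad/s): [2.57, 2.57, 3.14, 3.14, 3.14, 3.14, 3.14].

INTERFACE

Orientations are given as a unit quaternion [w, x, y, z].
In Python, from station import manip, cams gives the robot as it stands.
- The arm moves only by the shell command python3 -m inch 'ROWS' [FORCE]. ROWS is JSON, one flat list of numbers, 5 for each row, row after row: the finger opening in mm, from 0 to 85.4, then the shift along the tool's x, y, z in mm, then the turn about the tool's z in rad. In form: [hand, x, y, z, twist, hand, x, y, z, twist, ...]. A call has 1 to 10 rows; each row is the pose to reach, as a shift and turn from the pose commanded when the call began, along the tool's axes at that moment; what a row does not reach only later rows make up. A row lasts 1/12 s, in which the tool goes at most 41.7 mm and 7.16 degrees, less where a joint would pass 70% of its speed; a pose out of reach is approached as far as the arm can. A call with a gripper value outside its range is refused whole. The fingers move at their own pace and stop on an object; FORCE is the grip in N (left out, the last holds). Time passes only in rows, so rows that repeat a pose let the fingers close. It gives the time, the measured TCP pose, the force, the opening and the grip force at its end, in the units of the state.
- manip.read_state(): the state, without advancing time (a new reading comes with each control period).
- cams.grab_frame(name): name is "side" or "top"; returns the picture (384x512x3 uint8, blue, green, red); there is no depth.
- cams.get_calibration(name): a dict with "intrinsics" (3x3 intrinsics, pixels), "k1" (the pictures are not rectified: a ray, as slopes to the right and down, at radius r is drawn at 1 + k1 r^2 times it, then the intrinsics apply), "R" (3x3) and "t" (3): a world point X has camera coordinates R X + t. Camera axes: x right, y down, z forward; pixel columns grow to the right and rows downward; lengths in m; the calibration is good to about 2 mm. A picture is of the moment at which its call begins. get_calibration takes no time and is no camera call.
- manip.close_job(): hands the job in; it is judged then, once.
Trained networks look in the newest picture that a camera, given by its name, has taken for a name from the list of things; names that differ only in an ending like _2 or _b are one class to them, and where a whole thing is asked for, a point or a joint stands for the part that bears it (a point fixed in the world has none). Each returns a list of dicts, best first, with "conf" (0 to 1); they miss things now and then, are a little off and sometimes report something else, mostly with a low value. They report only what shows in the picture. A call takes as long as a camera call. They do not tell look-alikes from the thing itself.
- cams.trace(camera, thing): "region" (384x512 bool, what is visible of it) and "rect" ([left, top, right, bottom] in pixels, round what is visible of it).
The state is a dict: "time": time; "q": joint angles; "qvel": joint speeds; "joint_efforts": joint torques, N m; "tool_pos": TCP position; "tool_rot": TCP orientation; "wrist_force": force on the tool from outside, world axes, zero at the start; "torque": the same for the moment, N m; "gripper_width": finger opening in m; "grip_force": force on a finger pad.
Only numpy, scipy, OpenCV 4.12 (cv2) and the standard library are available. Lean on these libraries where they do the work, as an engineer would, in place of code of your own. Each camera call takes 0.05 s, during which the arm holds its last target. There are 200 camera calls.

TASK

Fit the loose ball bearing into the bearing block: set it into the round cell on top of the block until it lies level and fully home on the wave washer, and let go. Then put the knurled ring nut over it, lip up, and screw it down clockwise until it is snug and keeps a light clamping pressure on the bearing. Hand-tight only, never force it: pushing hard or overtightening dents the balls. Leave the grease pot, the brake disc and the shaft coupling where they are.

Things in the scene. Friction and masses are not known exactly. Their poses are not given: they have to be found in the camera images.
- bearing_mid (a point): The loose ball bearing, lying flat on the bench: a bright steel ring with a red seal, 35 mm across and 11 mm thick, 15 mm hole, 0.07 kg, the same either way up. The point is its centre, half-way up (5.5 mm above its underside); z is its axis, up. More than 40 N on it dents its balls.
- ring_nut_mid (a point): The loose ring nut, plain steel, lip up: 59 mm outside, 18 mm tall, 0.09 to 0.14 kg; knurled skirt 13.5 mm deep, bore 50.6 mm, with three short thread pieces inside (clear width 44.6 mm); the 4.5 mm lip on top has a 29 mm hole and bears on the bearing's outer race. The point is its centre, half-way up (9 mm above its lower edge); z is its axis, up. It can be gripped at any angle.
- cell (a point): Floor of the round cell in the block: centre of the top of the wave washer that lies in it, 38.5 mm above the bench; z up. The cell is 36 mm wide (0.5 mm play all round the bearing), 7.5 mm deep, its mouth chamfered by 1.4 mm. With the bearing home its centre is 5.5 mm above this point and its top 3.5 mm above the rim. The washer is a stiff spring, 40 N per mm.
- neck_rim (a point): Centre of the rim of the block's neck, 46 mm above the bench. Neck 43 mm across, its right-hand three-start thread 49 mm; the nut goes down 22.5 mm a turn. Set on at any angle it needs 1 to 3.4 rad clockwise; near the end it lies on the bearing with free play, then bites: each 0.1 rad more adds 14 N. Snug (17 N; it then resists small turns with 0.25 N m) its centre is 1.5 mm below this point, and it stays when let go.
- bearing_block: The fixed aluminium bearing block: an 82 mm square flange (top 22 mm above the bench, four screw heads to 27 mm near its corners) bolted to a 116 x 108 x 12 mm steel plate that does not move. The round neck with the cell stands in its middle. Origin: under the middle, on the bench; z up. A nut that binds high on the neck stands against the thread ends: turn it back a little and let it sink.
- grease_pot: Bystander: round grease pot with a screw lid, 60 mm wide, 45 mm tall. Origin: centre of its underside.
- brake_disc: Bystander: brown brake disc with a hub, 54 mm wide, 12 mm tall. Origin: centre of its underside.
- shaft_coupling: Bystander: aluminium shaft coupling, 32 x 29 mm, standing 32 mm tall. Origin: centre of its underside.
Mind the look-alikes: they are no part of the job. Leave any blue or pink look-alike of the part that bears ring_nut_mid alone.

How it is judged:
By the outcome, as a careful person would: the job done as asked, in the order asked, and still so for the second after the job is handed in, with the robot touching nothing.
It also fails if it takes over 72 s, if anything falls off the work surface, if the arm or the gripper's body presses on something with over 40 N, if the wrist force passes 120 N, or if a joint passes its speed limit or range.

## Working session

There is one attempt and no reset: what is moved stays moved. The work goes in short steps, Python scripts to look and compute and a shell command to move; the robot and the scene stay as the last step left them, time stands still between calls to the robot, and variables do not carry over. Pictures are saved under pics/ and viewed, at most 10 in all, crops included, and the job is handed in when it is done.

```bash
mkdir -p pics; cat > h.py <<'E'
import numpy as np, cv2
from station import manip, cams
from scipy.spatial.transform import Rotation as Rn
def cal(n):
    c=cams.get_calibration(n); return np.array(c['intrinsics']),c['k1'],np.array(c['R']),np.array(c['t'])
def ray(n,uv):
    K,k1,R,t=cal(n); d=np.linalg.solve(K,[uv[0],uv[1],1])[:2]; s=d.copy()
    for _ in range(20): s=d/(1+k1*(s@s))
    return -R.T@t, R.T@np.array([s[0],s[1],1])
def atz(n,uv,z):
    o,d=ray(n,uv); return o+d*(z-o[2])/d[2]
def proj(n,X):
    K,k1,R,t=cal(n); p=R@np.array(X)+t; s=p[:2]/p[2]; s=s*(1+k1*(s@s)); return (K@[s[0],s[1],1])[:2]
def tool(dX,st=None):
    q=(st or manip.read_state())['tool_rot']; return Rn.from_quat([q[1],q[2],q[3],q[0]]).inv().apply(dX)*1000
def cen(m):
    ys,xs=np.nonzero(m); return np.array([xs.mean(),ys.mean()])
E
python3 - <<'E'
from h import *
for n in ('top','side'):
    im=cams.grab_frame(n); cv2.imwrite(f'pics/{n}0.png',im)
    print(n,'cam at',-cal(n)[2].T@cal(n)[3])
    for th in ('bearing_mid','ring_nut_mid','bearing_block'):
        for r in cams.trace(n,th)[:4]:
            c=cen(r['region']); print(th,round(r['conf'],2),np.round(r['rect']),c.round(1),r['region'].sum(),atz(n,c,.01).round(4))
s=manip.read_state(); print(s['tool_pos'],s['tool_rot'],s['time'],s['wrist_force'])
E
```

```text
top cam at [0.49712523 0.01436523 0.9829375 ]
bearing_mid 0.58 [185. 226. 196. 243.] [190.3 235.2] 170 [0.4624 0.1983 0.01  ]
ring_nut_mid 0.73 [345. 203. 366. 223.] [354.1 213.3] 382 [ 0.5135 -0.2223  0.01  ]
ring_nut_mid 0.68 [307. 230. 328. 250.] [318.  238.3] 297 [ 0.4508 -0.1283  0.01  ]
ring_nut_mid 0.63 [344. 240. 368. 268.] [355.2 253. ] 386 [ 0.4128 -0.222   0.01  ]
ring_nut_mid 0.37 [232. 180. 282. 231.] [255.9 204.8] 1927 [0.5382 0.0298 0.01  ]
bearing_block 0.91 [235. 178. 284. 234.] [256.2 205.1] 1860 [0.5375 0.0288 0.01  ]
side cam at [ 0.48949726 -0.70503389  0.55201975]
ring_nut_mid 0.74 [237. 268. 270. 298.] [254.2 282.7] 581 [ 0.5185 -0.2268  0.01  ]
ring_nut_mid 0.67 [187. 270. 220. 302.] [201.5 285.3] 687 [ 0.4172 -0.2238  0.01  ]
ring_nut_mid 0.64 [210. 240. 236. 263.] [220.7 251.4] 432 [ 0.4548 -0.1335  0.01  ]
bearing_block 0.7 [230. 188. 282. 227.] [255.6 205.4] 1410 [0.5421 0.0213 0.01  ]
[0.27279672 0.67159704 0.23911921] [ 3.85757069e-06  1.91694996e-01  9.81454532e-01 -1.76206090e-04] 0.4 [-0.6779076   0.14831641 -0.46075195]
```

```bash
python3 - <<'E'
import cv2,numpy as np
t=cv2.imread('pics/top0.png');s=cv2.imread('pics/side0.png')
a=cv2.resize(t[165:285,170:390],(800,436),interpolation=cv2.INTER_CUBIC)
cv2.imwrite('pics/c1.png',a)
b=cv2.resize(s[170:320,140:340],(800,600),interpolation=cv2.INTER_CUBIC)
cv2.imwrite('pics/c2.png',b)
E
```

```text
(no output)
```

View pics/c1.png

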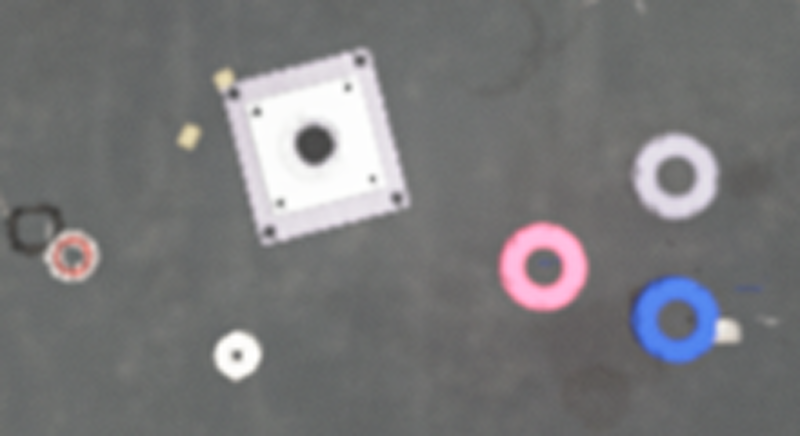

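View pics/c2.png

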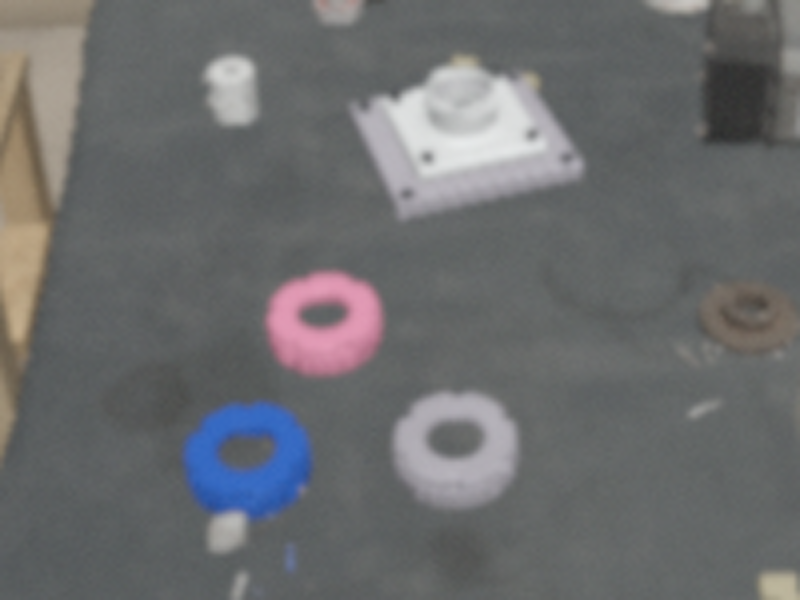

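Three ring-nut candidates in the top picture: pink (318,238), blue (355,253) and plain steel (354,213). The description says plain steel and to leave blue and pink alone, so it's (354,213). The bearing is at (190,235), steel with a red seal. A dark ring lies beside it, so I'll confirm both in one enlarged crop.

```bash
python3 - <<'E'
from h import *
t=cv2.imread('pics/top0.png');s=cv2.imread('pics/side0.png')
f=lambda im,x,y:cv2.resize(im[y:y+40,x:x+50],(400,300),interpolation=cv2.INTER_CUBIC)
P=proj('side',[.4624,.1983,.011]);print('bearing expected side',P)
x,y=int(P[0])-25,int(P[1])-20
cv2.imwrite('pics/c3.png',np.vstack([np.hstack([f(t,165,215),f(s,x,y)]),np.hstack([f(t,330,193),f(s,230,263)])]))
hsv=cv2.cvtColor(t,cv2.COLOR_BGR2HSV)
g=cv2.cvtColor(t,cv2.COLOR_BGR2GRAY).astype(float)
# bearing outline: bright or red
roi=np.zeros(g.shape,bool); roi[224:247,181:201]=1
m=roi&((g>130)|((hsv[...,1]>90)&(g>75))); 
def circ(m):
    c=cv2.findContours(m.astype(np.uint8),cv2.RETR_EXTERNAL,cv2.CHAIN_APPROX_NONE)[0]; return cv2.minEnclosingCircle(max(c,key=cv2.contourArea))
c=circ(m);print('bearing',cen(m),c,atz('top',c[0],.011))
roi[:]=0; roi[200:226,342:369]=1; m=roi&(g>130); c=circ(m); print('nut',cen(m),c,atz('top',c[0],.018))
roi[:]=0; roi[195:215,246:267]=1; m=roi&(g<130); print('hole',cen(m),m.sum(),atz('top',cen(m),.0385))
from collections import Counter
E
```

```text
bearing expected side [222.56521162 169.94428586]
bearing [189.36094675 235.00591716] ((189.3947296142578, 234.92105102539062), 7.681521892547607) [0.46313499 0.20049199 0.011     ]
nut [355.41131105 212.86118252] ((355.4166564941406, 212.8333282470703), 12.248977661132812) [ 0.51464768 -0.22371484  0.018     ]
hole [256.18181818 204.35064935] 77 [0.53817961 0.02852436 0.0385    ]
```

View pics/c3.png

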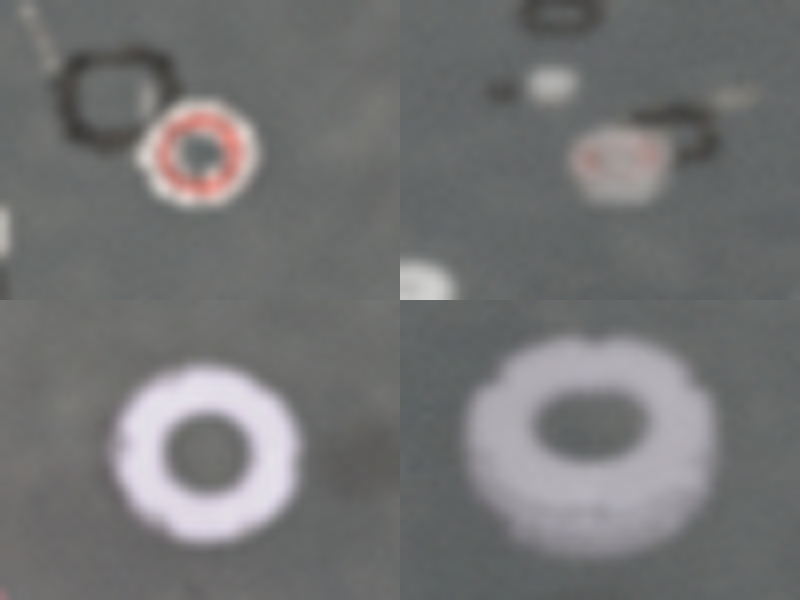

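The crop confirms it. The bearing is the steel ring with the red seal at top (190,234), the dark ring beside it is only a flat mark on the bench, and the plain nut at (355.5,213) lies lip up. Moving above the bearing.

```bash
python3 -m inch '[60,-354,-365,100,0,60,-354,-365,100,0,60,-354,-365,100,0,60,-354,-365,100,0,60,-354,-365,100,0,60,-354,-365,100,0,60,-354,-365,100,0,60,-354,-365,100,0,60,-354,-365,100,0,60,-354,-365,100,0]' 20
```

```text
time: 1.23
tool_pos: [0.4268, 0.2911, 0.159]
tool_rot: [0.0, 0.191, 0.981, 0.0]
wrist_force: [1.7, 0.7, -0.8]
gripper_width: 0.0599
grip_force: 0.0
```

```bash
python3 - <<'E'
from h import *
s=manip.read_state();print(s['time'],s['tool_pos'],s['tool_rot'],s['q'],s['gripper_width'])
print(tool(np.array([.4640,.1995,.06])-s['tool_pos']))
E
```

```text
1.2333 [0.42679892 0.29114553 0.15898173] [4.28796923e-04 1.91481065e-01 9.81496125e-01 4.18494630e-04] [-0.71490523  0.45126227  0.03750453  2.14266144 -0.0312137   0.54696893
  0.53094512] 0.05986418577898863
[-68.85303864 -71.03972676  98.95870022]
```

```bash
python3 -m inch '[60,-69,-71,60,0,60,-69,-71,60,0,60,-69,-71,60,0,60,-69,-71,60,0,60,-69,-71,60,0,60,-69,-71,60,0]'
python3 - <<'E'
from h import *
im=cams.grab_frame('top');cv2.imwrite('pics/t2.png',im);sd=cams.grab_frame('side');cv2.imwrite('pics/s2.png',sd)
s=manip.read_state();print(s['time'],s['tool_pos'])
print(tool(np.array([.4640,.1995,.03])-s['tool_pos']))
f=lambda im,x,y:cv2.resize(im[y:y+60,x:x+60],(400,400),interpolation=cv2.INTER_CUBIC)
cv2.imwrite('pics/c4.png',np.hstack([f(im,160,205),f(sd,195,130)]))
E
```

```text
time: 1.73
tool_pos: [0.4637, 0.2018, 0.0992]
tool_rot: [0.0, 0.192, 0.981, 0.001]
wrist_force: [0.0, 0.7, -0.1]
gripper_width: 0.06
grip_force: 0.0
1.8333 [0.46347985 0.20304169 0.09959155]
[-1.76258701 -3.23825584 69.58595285]
```

View pics/c4.png

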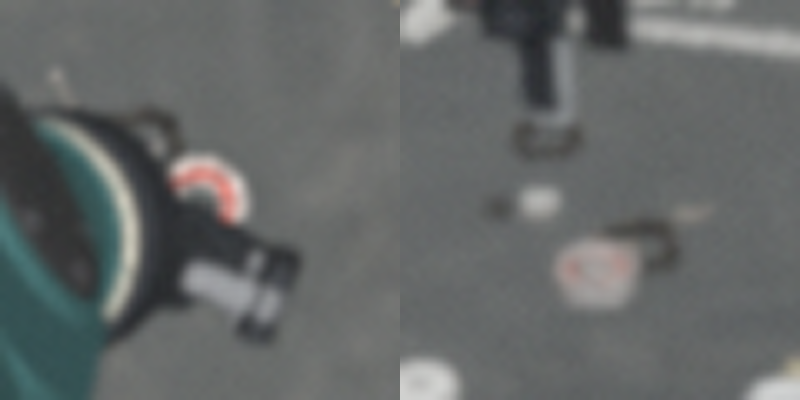

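The gripper is above the bearing; in the top picture (190,234) it partly covers it. Lowering with the pads near 45 mm to feel the bench, which gives the tip height.

```bash
python3 -m inch '[45,-2,-3,40,0,45,-2,-3,75,0,45,-2,-3,80,0,45,-2,-3,80,0,45,-2,-3,84,0,45,-2,-3,84,0]'
python3 - <<'E'
from h import *
s=manip.read_state();print(s['time'],s['tool_pos'],s['wrist_force'],s['gripper_width'])
E
```

```text
time: 2.33
tool_pos: [0.4647, 0.1985, 0.0161]
tool_rot: [0.001, 0.191, 0.982, 0.001]
wrist_force: [1.2, 0.3, 0.5]
gripper_width: 0.0451
grip_force: 0.0
2.3333 [0.46473727 0.19850685 0.01611362] [1.16748791 0.30398096 0.46769193] 0.04510810603410966
```

```bash
python3 -m inch '[45,0,0,3,0,45,0,0,4,0,45,0,0,5,0,45,0,0,6,0,45,0,0,6,0]'; python3 -m inch '[45,0,0,1,0,45,0,0,2,0,45,0,0,2,0]'
```

```text
time: 2.75
tool_pos: [0.4642, 0.1974, 0.0091]
tool_rot: [0.0, 0.192, 0.981, 0.0]
wrist_force: [0.8, 0.4, 0.4]
gripper_width: 0.045
grip_force: 0.0
time: 3.0
tool_pos: [0.4639, 0.1974, 0.0067]
tool_rot: [-0.0, 0.192, 0.981, -0.0]
wrist_force: [0.1, 0.3, 0.5]
gripper_width: 0.0451
grip_force: 0.0
```

```bash
python3 -m inch '[30,0,1,0,0,30,0,1,0,0,30,0,1,0,0,30,0,1,0,0,30,0,1,0,0]' 20; python3 -m inch '[45,0,0,0,0,45,0,0,1,0,45,0,0,2,0,45,0,0,2,0]'
```

```text
time: 3.42
tool_pos: [0.4647, 0.1985, 0.0074]
tool_rot: [0.0, 0.192, 0.981, 0.0]
wrist_force: [-0.8, -1.2, 5.4]
gripper_width: 0.0333
grip_force: 22.0
time: 3.75
tool_pos: [0.4646, 0.1984, 0.0058]
tool_rot: [0.0, 0.192, 0.981, 0.0]
wrist_force: [-1.4, -0.2, 12.0]
gripper_width: 0.0448
grip_force: 6.4
```

```bash
python3 -m inch '[50,0,0,-3,0,50,0,0,-5,0.12,50,0,0,-5,0.24,50,0,0,-5,0.36,50,0,0,-5,0.48,50,0,0,-5,0.60,50,0,0,-5,0.72,50,0,0,-5,0.84,50,0,0,-5,0.96,50,0,0,-5,1.08]'; python3 -m inch '[50,0,0,0,0.12,50,0,0,0,0.24,50,0,0,0,0.36,50,0,0,0,0.49,50,0,0,0,0.49]';python3 -m inch '[28,0,0,0,0,28,0,0,0,0,28,0,0,0,0,28,0,0,0,0,28,0,0,0,0,28,0,0,0,0]' 20
python3 - <<'E'
from h import *
s=manip.read_state();print(s['time'],s['tool_pos'],s['q'][6],s['wrist_force'],s['gripper_width'])
E
```

```text
time: 4.58
tool_pos: [0.4643, 0.1983, 0.0097]
tool_rot: [-0.0, 0.671, 0.741, -0.0]
wrist_force: [-0.3, 0.0, 0.1]
gripper_width: 0.0497
grip_force: 0.0
time: 5.0
tool_pos: [0.4642, 0.1985, 0.0096]
tool_rot: [0.0, 0.83, 0.558, -0.0]
wrist_force: [-1.6, -0.5, -0.1]
gripper_width: 0.05
grip_force: 0.0
time: 5.5
tool_pos: [0.4643, 0.1984, 0.0099]
tool_rot: [-0.0, 0.829, 0.559, -0.0]
wrist_force: [-0.6, 0.8, 1.1]
gripper_width: 0.0333
grip_force: 19.9
5.5 [0.46430984 0.19836566 0.00988591] -0.15055660132361107 [-0.59065584  0.7539845   1.12182845] 0.03330701887498917
```

```bash
python3 -m inch '[42,0,0,0,0,42,0,0,-3.5,0,42,0,0,-3.5,0,42,0,0,-3.5,0,28,0,0,-3.5,0,28,0,0,-3.5,0,28,0,0,-3.5,0,28,0,0,-3.5,0,28,0,0,-3.5,0]' 25
python3 -m inch '[28,0,0,-20,0,28,0,0,-50,0,28,0,0,-85,0,28,0,0,-85,0]'
python3 - <<'E'
from h import *
s=manip.read_state();print(s['time'],s['tool_pos'],s['wrist_force'],s['gripper_width'],s['grip_force'])
print(tool(np.array([.5382,.0285,.09])-s['tool_pos']))
E
```

```text
time: 6.25
tool_pos: [0.4645, 0.1984, 0.0137]
tool_rot: [-0.0, 0.829, 0.559, 0.0]
wrist_force: [-0.9, -0.2, 5.5]
gripper_width: 0.0325
grip_force: 24.6
time: 6.58
tool_pos: [0.4672, 0.199, 0.1025]
tool_rot: [0.001, 0.829, 0.559, 0.004]
wrist_force: [1.3, 0.3, -1.3]
gripper_width: 0.032
grip_force: 25.1
6.5833 [0.46717449 0.19900678 0.10248477] [ 1.29240685  0.32817437 -1.30209553] 0.03201409730689861 25.081911290762946
[-131.38257274  129.82400834   12.545886  ]
```

```bash
python3 -m inch '[28,-40,40,0,0,28,-80,80,0,0,28,-115,113,3,0,28,-131,130,5,0,28,-131,130,5,0,28,-131,130,5,0]'
python3 - <<'E'
from h import *
im=cams.grab_frame('top');cv2.imwrite('pics/t3.png',im);sd=cams.grab_frame('side');cv2.imwrite('pics/s3.png',sd)
s=manip.read_state();print(s['time'],s['tool_pos'],s['wrist_force'],s['gripper_width'])
f=lambda im,x,y:cv2.resize(im[y:y+60,x:x+60],(400,400),interpolation=cv2.INTER_CUBIC)
p=proj('side',[.538,.0285,.06]).astype(int)
cv2.imwrite('pics/c5.png',np.hstack([f(im,226,175),f(sd,p[0]-30,p[1]-35)])); print(p)
E
```

```text
time: 7.08
tool_pos: [0.5378, 0.0214, 0.0934]
tool_rot: [0.003, 0.832, 0.555, 0.0]
wrist_force: [0.2, -0.4, -0.3]
gripper_width: 0.0323
grip_force: 25.1
7.1833 [0.53527232 0.02735407 0.09283952] [ 0.2373392   0.53021387 -1.16957639] 0.032420869633095824
[253 187]
```

View pics/c5.png

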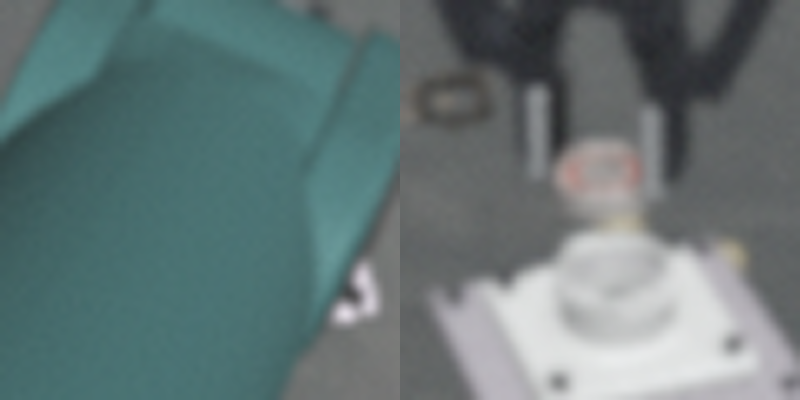

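The bearing is held level between the pads, at side (253,180), just above the cell mouth at about (255,191). I'll measure the offset numerically.

```bash
python3 - <<'E'
from h import *
sd=cams.grab_frame('side');s=manip.read_state();print(s['time'],s['tool_pos'])
for th in ('bearing_mid','bearing_block'):
    for r in cams.trace('side',th)[:2]: print(th,r['conf'],r['rect'],cen(r['region']))
T=np.array(s['tool_pos'])
c=np.array([.5382,.0285])
im=cv2.resize(sd[165:210,225:285],(780,585),interpolation=cv2.INTER_CUBIC)
def ring(xy,z,r,col):
    for a in np.arange(0,6.28,.12):
        p=proj('side',[xy[0]+r*np.cos(a),xy[1]+r*np.sin(a),z]); p=((p-[225,165]+.5)*13).astype(int); cv2.circle(im,tuple(p),2,col,-1)
ring(c,.046,.0215,(0,0,255)); ring(c,.046,.018,(0,160,0)); ring(T[:2],T[2]-.0075+.0055-.0005,.0175,(255,0,0)); ring(c,.022,.0215,(0,255,255))
cv2.imwrite('pics/c6.png',im)
E
```

```text
7.2333 [0.53479046 0.02891022 0.09274606]
bearing_mid 0.47 [245.7, 174.1, 260.9, 184.5] [252.67586207 178.51724138]
bearing_block 0.69 [228.4, 185.7, 282.5, 229.7] [255.32798325 205.09490579]
```

View pics/c6.png

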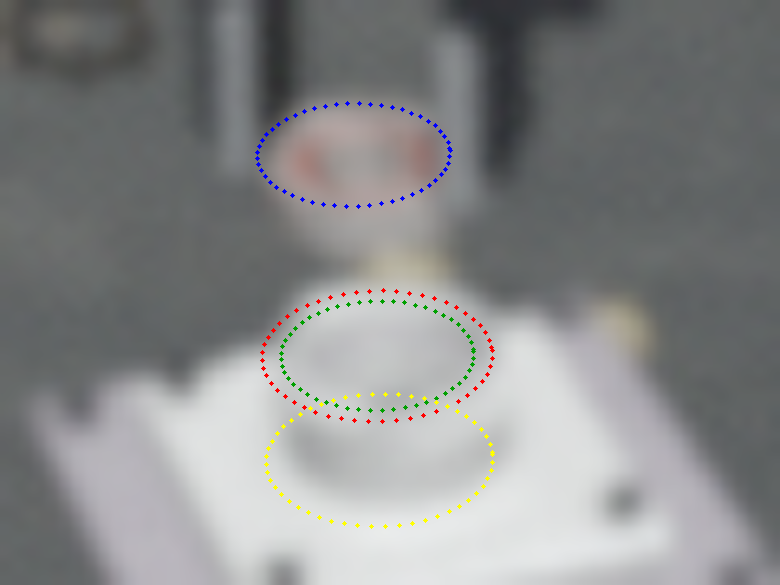

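```bash
python3 - <<'E'
from h import *
t=cv2.imread('pics/top0.png');g=cv2.GaussianBlur(cv2.cvtColor(t,cv2.COLOR_BGR2GRAY),(0,0),.6).astype(float)
roi=np.zeros(g.shape,bool); roi[174:238,228:288]=1
hsv=cv2.cvtColor(t,cv2.COLOR_BGR2HSV); print(t[205,232-0],t[205,240],t[195,250],t[204,256])
for thr,z in ((150,.012),(165,.012),(228,.022),(236,.022)):
    m=(roi&(g>thr)).astype(np.uint8); m=cv2.morphologyEx(m,cv2.MORPH_OPEN,np.ones((3,3)))
    k=max(cv2.findContours(m,0,1)[0],key=cv2.contourArea); r=cv2.minAreaRect(k)
    print(thr,r,atz('top',r[0],z))
for thr in (100,130,160,190,215):
    q=np.zeros(g.shape,bool);q[196:213,247:266]=1;m=q&(g<thr)
    print(thr,m.sum(),cen(m),atz('top',cen(m),.0385),atz('top',cen(m),.02))
E
```

```text
[108 108 106] [229 229 230] [250 251 251] [74 74 75]
150 ((256.558837890625, 204.7353057861328), (46.324302673339844, 42.928802490234375), 75.96376037597656) [0.53833076 0.02796203 0.012     ]
165 ((256.3548583984375, 204.77699279785156), (45.183528900146484, 42.196533203125), 75.3791275024414) [0.53822944 0.02848777 0.012     ]
228 ((257.195068359375, 204.48133850097656), (33.3673095703125, 33.88263702392578), 75.0685806274414) [0.5385348  0.02619573 0.022     ]
236 ((256.73529052734375, 204.44119262695312), (31.772165298461914, 31.772165298461914), 75.96376037597656) [0.5386503  0.02736511 0.022     ]
100 60 [256.06666667 204.4       ] [0.53805934 0.02881373 0.0385    ] [0.53886117 0.02909675 0.02      ]
130 77 [256.18181818 204.35064935] [0.53817961 0.02852436 0.0385    ] [0.5389838  0.02880171 0.02      ]
160 92 [256.05434783 204.13043478] [0.53873449 0.02883768 0.0385    ] [0.53954954 0.02912118 0.02      ]
190 110 [256.2        204.26363636] [0.53839691 0.02847665 0.0385    ] [0.53920535 0.02875307 0.02      ]
215 130 [256.15384615 204.12307692] [0.53875008 0.02858854 0.0385    ] [0.53956545 0.02886715 0.02      ]
```

```bash
python3 -m inch '[28,0.4,3.3,0,0,28,0.4,3.3,20,0,28,0.4,3.3,29,0,28,0.4,3.3,29,0,28,0.4,3.3,29,0,28,0.4,3.3,29,0]'; python3 -m inch '[28,0,0,0,0,28,0,0,0,0]'
```

```text
time: 7.83
tool_pos: [0.5389, 0.0275, 0.0646]
tool_rot: [0.0, 0.829, 0.559, -0.0]
wrist_force: [0.7, -0.5, -0.8]
gripper_width: 0.0327
grip_force: 25.1
time: 8.0
tool_pos: [0.5393, 0.0272, 0.065]
tool_rot: [0.0, 0.829, 0.559, 0.0]
wrist_force: [-0.2, 0.0, 0.0]
gripper_width: 0.0326
grip_force: 25.1
```

```bash
python3 -m inch '[28,0.4,-1,0,0,28,0.4,-1,2,0,28,0.4,-1,4,0,28,0.4,-1,5,0,28,0.4,-1,6,0,28,0.4,-1,6,0]'; python3 -m inch '[28,0,0,1,0,28,0,0,2,0,28,0,0,2,0]'
```

```text
time: 8.5
tool_pos: [0.5389, 0.028, 0.0585]
tool_rot: [0.0, 0.829, 0.559, 0.001]
wrist_force: [0.9, 0.5, 1.2]
gripper_width: 0.0326
grip_force: 25.3
time: 8.75
tool_pos: [0.5395, 0.0283, 0.0566]
tool_rot: [0.001, 0.829, 0.559, 0.001]
wrist_force: [2.9, 0.1, 0.1]
gripper_width: 0.0324
grip_force: 25.1
```

```bash
python3 -m inch '[28,0,0,0.5,0,28,0,0,1,0,28,0,0,1,0]'; python3 -m inch '[28,0,0,0.5,0,28,0,0,1,0,28,0,0,1,0]'
```

```text
time: 9.0
tool_pos: [0.5395, 0.0284, 0.0556]
tool_rot: [0.001, 0.829, 0.559, 0.001]
wrist_force: [4.3, 1.8, 1.2]
gripper_width: 0.0324
grip_force: 25.2
time: 9.25
tool_pos: [0.5395, 0.0284, 0.0547]
tool_rot: [0.001, 0.829, 0.559, 0.001]
wrist_force: [4.4, 3.4, 2.6]
gripper_width: 0.0322
grip_force: 25.3
```

```bash
python3 -m inch '[28,0.6,0.5,0,0,28,0.6,0.5,0.5,0,28,0.6,0.5,0.5,0]'; python3 -m inch '[38,0,0,0,0,42,0,0,0,0,42,0,0,0,0,42,0,0,0,0,42,0,0,-20,0,42,0,0,-40,0,42,0,0,-40,0]'
python3 - <<'E'
from h import *
sd=cams.grab_frame('side');s=manip.read_state();print(s['time'],s['tool_pos'],s['wrist_force'],s['q'][6])
cv2.imwrite('pics/c7.png',cv2.resize(sd[150:210,215:295],(800,600),interpolation=cv2.INTER_CUBIC))
E
```

```text
time: 9.5
tool_pos: [0.5395, 0.0285, 0.054]
tool_rot: [0.0, 0.829, 0.559, 0.001]
wrist_force: [4.2, 2.5, 2.4]
gripper_width: 0.0326
grip_force: 25.3
time: 10.08
tool_pos: [0.5394, 0.0277, 0.096]
tool_rot: [0.001, 0.83, 0.558, 0.001]
wrist_force: [0.5, 0.0, 0.2]
gripper_width: 0.0419
grip_force: 0.0
10.1333 [0.53889299 0.02800662 0.09493412] [ 0.32879382 -0.69608304 -1.11212193] 0.03939166132975727
```

View pics/c7.png

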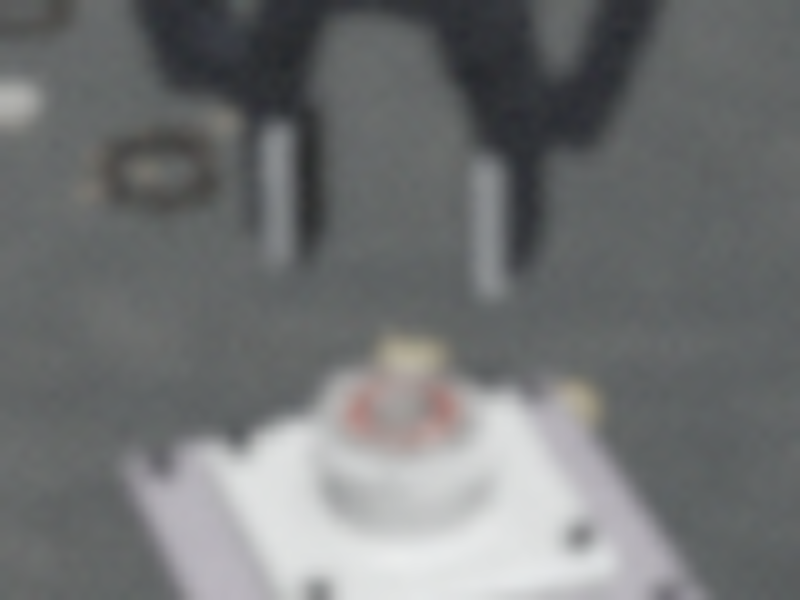

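The bearing sits in the cell with its seal level at side crop (405,410). I'll press lightly on the outer race with the fingers 25 mm apart to check it's home; a seated top at 49.5 mm should show contact near TCP 57 mm.

```bash
python3 -m inch '[25,0,0,15,0,25,0,0,32,0,25,0,0,34,0,25,0,0,34,0]'; python3 -m inch '[25,0,0,1,0,25,0,0,1,0]'; python3 -m inch '[25,0,0,1,0,25,0,0,1,0]'; python3 -m inch '[25,0,0,0.5,0,25,0,0,0.5,0]'
```

```text
time: 10.47
tool_pos: [0.5371, 0.0283, 0.0586]
tool_rot: [-0.001, 0.829, 0.559, -0.002]
wrist_force: [-0.2, 0.5, -0.1]
gripper_width: 0.0251
grip_force: 0.0
time: 10.63
tool_pos: [0.5387, 0.0281, 0.059]
tool_rot: [0.0, 0.829, 0.559, -0.0]
wrist_force: [0.2, 0.3, 0.5]
gripper_width: 0.0251
grip_force: 0.0
time: 10.8
tool_pos: [0.539, 0.0284, 0.0582]
tool_rot: [0.0, 0.829, 0.559, 0.0]
wrist_force: [0.1, 0.7, 0.1]
gripper_width: 0.0254
grip_force: 0.0
time: 10.97
tool_pos: [0.539, 0.0284, 0.0576]
tool_rot: [0.0, 0.829, 0.559, 0.0]
wrist_force: [-1.0, -0.5, -0.1]
gripper_width: 0.0248
grip_force: 0.0
```

```bash
python3 -m inch '[25,0,0,0.5,0,25,0,0,0.5,0]'; python3 -m inch '[25,0,0,0.5,0,25,0,0,0.5,0]'; python3 -m inch '[25,0,0,0.3,0,25,0,0,0.3,0]'
```

```text
time: 11.13
tool_pos: [0.539, 0.0284, 0.0574]
tool_rot: [-0.0, 0.829, 0.559, 0.0]
wrist_force: [-1.2, -0.2, 5.5]
gripper_width: 0.0251
grip_force: 2.1
time: 11.3
tool_pos: [0.539, 0.0284, 0.0572]
tool_rot: [-0.0, 0.829, 0.559, 0.0]
wrist_force: [-1.7, 1.0, 7.5]
gripper_width: 0.0249
grip_force: 4.1
time: 11.47
tool_pos: [0.539, 0.0284, 0.0572]
tool_rot: [-0.0, 0.829, 0.559, 0.0]
wrist_force: [-2.2, 0.8, 10.6]
gripper_width: 0.025
grip_force: 5.1
```

Contact at TCP 57.3 mm with about 8 N means the bearing is home. Going to the nut.

```bash
python3 -m inch '[80,0,0,-30,0,80,0,0,-50,0,80,-40,12,-50,0,80,-80,24,-50,0,80,-120,35,-50,0,80,-160,47,-50,0,80,-200,59,-50,0,80,-243,71.5,-50,0,80,-243,71.5,-50,0,80,-243,71.5,-50,0]'
python3 - <<'E'
from h import *
s=manip.read_state();print(s['time'],s['tool_pos'],s['tool_rot'],s['q'],s['gripper_width'])
im=cams.grab_frame('side');
for r in cams.trace('side','ring_nut_mid')[:3]: print(r['conf'],r['rect'])
s=manip.read_state();print(tool(np.array([.514,-.224,.04])-s['tool_pos']),s['tool_pos'])
E
```

```text
time: 12.3
tool_pos: [0.5128, -0.2283, 0.1065]
tool_rot: [0.001, 0.831, 0.556, -0.0]
wrist_force: [-0.4, -0.2, -0.1]
gripper_width: 0.08
grip_force: 0.0
12.3 [ 0.51280046 -0.22832854  0.10653801] [ 1.30006871e-03  8.31409001e-01  5.55659251e-01 -4.23044081e-04] [ 0.03464182  0.62005326  0.4253552   2.08767613 -0.49084405  0.52850388
  0.42738277] 0.07998000788375938
0.66 [206.8, 239.1, 237.7, 263.5]
0.59 [239.5, 270.9, 273.0, 295.9]
[-0.98885691  0.8187818  65.84973356] [ 0.51365158 -0.22286068  0.10585147]
```

```bash
python3 -m inch '[80,-1,0.8,0,-0.12,80,-1,0.8,0,-0.24,80,-1,0.8,0,-0.36,80,-1,0.8,0,-0.48,80,-1,0.8,0,-0.6,80,-1,0.8,0,-0.72,80,-1,0.8,0,-0.84,80,-1,0.8,0,-0.96,80,-1,0.8,0,-1.08,80,-1,0.8,0,-1.2]';python3 -m inch '[80,0,0,4,-0.12,80,0,0,8,-0.24,80,0,0,12,-0.36,80,0,0,16,-0.48,80,0,0,20,-0.6,80,0,0,24,-0.72,80,0,0,28,-0.84,80,0,0,32,-0.96,80,0,0,36,-1.08,80,0,0,40,-1.1]'; python3 - <<'E'
from h import *
cams.grab_frame('side');s=manip.read_state();print(s['time'],s['tool_pos'],s['tool_rot'],s['q'],s['gripper_width'])
print(tool(np.array([.514,-.224,.02])-s['tool_pos']))
E
```

```text
time: 13.23
tool_pos: [0.5148, -0.2216, 0.1059]
tool_rot: [-0.001, 0.364, 0.931, 0.001]
wrist_force: [-0.0, 0.3, 0.1]
gripper_width: 0.0796
grip_force: 0.0
time: 14.07
tool_pos: [0.5147, -0.2221, 0.0658]
tool_rot: [0.0, -0.175, 0.985, 0.001]
wrist_force: [0.2, 0.7, -0.7]
gripper_width: 0.08
grip_force: 0.0
14.1167 [ 0.51420779 -0.22228753  0.06513233] [-4.57871482e-04 -1.73004816e-01  9.84920253e-01  1.10403773e-03] [ 0.46223505  0.65062396 -0.1858411   2.08344303  0.26725747  0.43129713
  1.98829856] 0.0802530632827205
[ 0.75548374 -1.64444112 45.12901146]
```

```bash
python3 -m inch '[78,0.8,-1.6,30,0,78,0.8,-1.6,50,0,78,0.8,-1.6,54,0,78,0.8,-1.6,54,0,50,0.8,-1.6,54,0,50,0.8,-1.6,54,0,50,0.8,-1.6,54,0,50,0.8,-1.6,54,0,50,0.8,-1.6,54,0]' 20; python3 -m inch '[68,0,0,0,0,68,0,0,0,0,68,0,0,0,0.12,68,0,0,0,0.24,68,0,0,0,0.36,68,0,0,0,0.48,68,0,0,0,0.6,68,0,0,0,0.72,68,0,0,0,0.84,68,0,0,0,0.96]'; python3 -m inch '[68,0,0,0,0.12,68,0,0,0,0.24,68,0,0,0,0.36,68,0,0,0,0.48,68,0,0,0,0.6,68,0,0,0,0.6,50,0,0,0,0.6,50,0,0,0,0.6,50,0,0,0,0.6,50,0,0,0,0.6]'
```

```text
time: 14.87
tool_pos: [0.5148, -0.2264, 0.0133]
tool_rot: [0.001, -0.171, 0.985, -0.0]
wrist_force: [-1.1, 2.0, 8.0]
gripper_width: 0.0576
grip_force: 22.2
time: 15.7
tool_pos: [0.5139, -0.2271, 0.0121]
tool_rot: [0.0, 0.306, 0.952, -0.0]
wrist_force: [0.6, -0.0, -0.4]
gripper_width: 0.068
grip_force: 0.0
time: 16.53
tool_pos: [0.5144, -0.2269, 0.0124]
tool_rot: [0.0, 0.57, 0.821, 0.0]
wrist_force: [-0.0, 0.2, 4.3]
gripper_width: 0.0575
grip_force: 21.1
```

```bash
python3 -m inch '[66,0,0,0,0,66,0,0,0,0,66,0,0,0,-0.12,66,0,0,0,-0.24,66,0,0,0,-0.36,66,0,0,0,-0.48,66,0,0,0,-0.6,66,0,0,0,-0.72,66,0,0,0,-0.84,66,0,0,0,-0.96]'; python3 -m inch '[66,0,0,0,-0.12,66,0,0,0,-0.24,66,0,0,0,-0.36,66,0,0,0,-0.48,66,0,0,0,-0.6,66,0,0,0,-0.72,66,0,0,0,-0.84,66,0,0,0,-0.84]'; python3 -m inch '[50,0,0,0,0,50,0,0,0,0,50,0,0,0,0,50,0,0,0,0,50,0,0,0,0]' 40
python3 - <<'E'
from h import *
s=manip.read_state();print(s['time'],s['tool_pos'],s['tool_rot'],s['q'],s['gripper_width'])
E
```

```text
time: 17.37
tool_pos: [0.5136, -0.2268, 0.0118]
tool_rot: [-0.0, 0.125, 0.992, -0.0]
wrist_force: [-0.7, 0.2, 0.1]
gripper_width: 0.0662
grip_force: 0.0
time: 18.03
tool_pos: [0.5134, -0.227, 0.0118]
tool_rot: [-0.0, -0.289, 0.957, 0.0]
wrist_force: [-0.7, -0.4, -0.1]
gripper_width: 0.0658
grip_force: 0.0
time: 18.45
tool_pos: [0.5136, -0.227, 0.0124]
tool_rot: [-0.0, -0.287, 0.958, -0.0]
wrist_force: [-1.8, -1.2, 4.4]
gripper_width: 0.0565
grip_force: 41.9
18.45 [ 0.51358156 -0.22695557  0.01238078] [-4.69361516e-04 -2.86927943e-01  9.57952040e-01 -1.58590472e-04] [ 0.47217673  0.74282125 -0.19096128  2.090917    0.39522301  0.34214235
  2.1090438 ] 0.05647916935503548
```

```bash
python3 -m inch '[50,0,0,-30,0,50,0,0,-65,0,50,-15,18,-90,0,50,-40,49,-90,0,50,-65,80,-90,0,50,-90,110,-90,0,50,-115,140,-90,0,50,-140,171,-90,0,50,-163,199,-90,0,50,-163,199,-90,0]'; python3 -m inch '[50,0,0,0,0,50,0,0,0,0,50,0,0,0,0]'
python3 - <<'E'
from h import *
im=cams.grab_frame('side');s=manip.read_state();print(s['time'],s['tool_pos'],s['tool_rot'],s['q'],s['gripper_width'])
print(tool(np.array([.540,.029,.07])-s['tool_pos']))
cv2.imwrite('pics/c8.png',cv2.resize(im[140:215,205:305],(800,600),interpolation=cv2.INTER_CUBIC))
E
```

```text
time: 19.28
tool_pos: [0.5416, 0.0407, 0.1025]
tool_rot: [0.003, -0.294, 0.956, 0.003]
wrist_force: [0.8, 1.1, -1.2]
gripper_width: 0.0567
grip_force: 43.8
time: 19.53
tool_pos: [0.5396, 0.0272, 0.1017]
tool_rot: [-0.001, -0.287, 0.958, -0.0]
wrist_force: [-0.6, 0.2, -2.2]
gripper_width: 0.0565
grip_force: 43.8
19.5833 [0.53970468 0.02695225 0.10174713] [-6.96730932e-04 -2.86267792e-01  9.58149279e-01 -4.73790639e-04] [ 0.04345792  0.57709848 -0.24183918  2.11275129  0.28741668  0.48346665
  1.73491811] 0.05668929907391445
[-1.42126239  1.56628387 31.74409117]
```

View pics/c8.png

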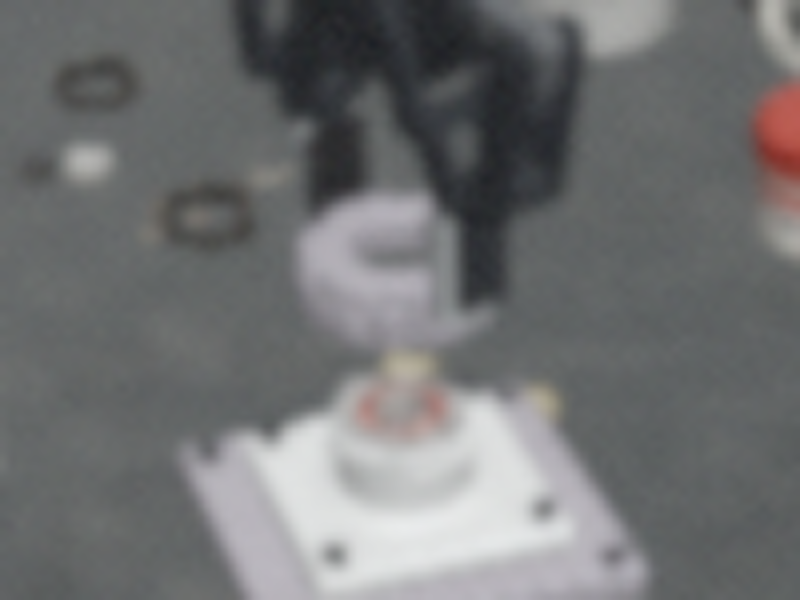

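The nut is gripped lip up and level at side crop (390,270), above the neck. Lowering it onto the neck.

```bash
python3 -m inch '[50,-1.4,1.6,0,0,50,-1.4,1.6,20,0,50,-1.4,1.6,36,0,50,-1.4,1.6,40,0,50,-1.4,1.6,40,0,50,-1.4,1.6,40,0]'; python3 -m inch '[50,0,0,1,0,50,0,0,2,0,50,0,0,3,0,50,0,0,3,0]'; python3 -m inch '[50,0,0,1,0,50,0,0,1,0]'; python3 -m inch '[50,0,0,1,0,50,0,0,1,0]'
```

```text
time: 20.08
tool_pos: [0.5405, 0.0308, 0.0622]
tool_rot: [-0.0, -0.287, 0.958, -0.0]
wrist_force: [-0.2, -0.1, -0.8]
gripper_width: 0.0564
grip_force: 43.8
time: 20.42
tool_pos: [0.5407, 0.0313, 0.0594]
tool_rot: [0.0, -0.288, 0.958, -0.0]
wrist_force: [-0.6, -0.2, -1.7]
gripper_width: 0.0569
grip_force: 43.8
time: 20.58
tool_pos: [0.5405, 0.0314, 0.0582]
tool_rot: [0.0, -0.288, 0.958, -0.0]
wrist_force: [-0.4, -0.5, -0.5]
gripper_width: 0.0567
grip_force: 43.8
time: 20.75
tool_pos: [0.5408, 0.0315, 0.0573]
tool_rot: [0.0, -0.288, 0.958, -0.0]
wrist_force: [0.5, 0.1, 1.7]
gripper_width: 0.0564
grip_force: 44.1
```

```bash
python3 -m inch '[50,0.5,-0.8,0,0,50,0.5,-0.8,0,0]';  python3 -m inch '[50,0.5,-0.8,0,0,50,0.5,-0.8,0,0]'; python3 -m inch '[50,0,0,1,0,50,0,0,1,0]'
```

```text
time: 20.92
tool_pos: [0.5408, 0.0307, 0.0573]
tool_rot: [0.0, -0.288, 0.958, 0.0]
wrist_force: [-0.3, 1.0, 2.0]
gripper_width: 0.0563
grip_force: 44.1
time: 21.08
tool_pos: [0.5407, 0.0299, 0.0572]
tool_rot: [0.0, -0.288, 0.958, 0.0]
wrist_force: [-0.3, 2.3, 1.8]
gripper_width: 0.0568
grip_force: 44.1
time: 21.25
tool_pos: [0.541, 0.0302, 0.0566]
tool_rot: [0.001, -0.288, 0.958, 0.0]
wrist_force: [-0.4, 2.1, 5.0]
gripper_width: 0.0567
grip_force: 44.5
```

```bash
python3 -m inch '[50,-0.2,0.4,0,0.1,50,-0.2,0.4,0,0.2,50,-0.2,0.4,0.2,0.3,50,-0.2,0.4,0.4,0.4]'; python3 -m inch '[50,0,0,0.2,0.1,50,0,0,0.4,0.2,50,0,0,0.6,0.3,50,0,0,0.8,0.4]'
```

```text
time: 21.58
tool_pos: [0.5419, 0.0289, 0.0562]
tool_rot: [0.001, -0.089, 0.996, -0.001]
wrist_force: [1.3, -0.5, 2.3]
gripper_width: 0.0567
grip_force: 44.2
time: 21.92
tool_pos: [0.5404, 0.029, 0.0548]
tool_rot: [-0.0, 0.11, 0.994, -0.0]
wrist_force: [-0.3, -0.2, 0.3]
gripper_width: 0.0569
grip_force: 43.9
```

```bash
python3 -m inch '[50,0,0,0.5,0.1,50,0,0,0.9,0.2,50,0,0,1.3,0.3,50,0,0,1.6,0.4]'; python3 -m inch '[50,0,0,0.4,0.1,50,0,0,0.7,0.2,50,0,0,1.1,0.3,50,0,0,1.4,0.4]'; python3 -c "
from h import *
s=manip.read_state();print(s['torque'],s['q'])"
```

```text
time: 22.25
tool_pos: [0.5406, 0.0289, 0.0533]
tool_rot: [0.0, 0.306, 0.952, -0.0]
wrist_force: [0.4, -0.5, 0.7]
gripper_width: 0.0566
grip_force: 44.0
time: 22.58
tool_pos: [0.5404, 0.0291, 0.0519]
tool_rot: [0.0, 0.489, 0.872, -0.0]
wrist_force: [0.7, 0.8, 0.6]
gripper_width: 0.0565
grip_force: 44.0
[ 0.0293191  -0.00546476  0.00293196] [-0.26154905  0.66500085  0.17110354  2.14176178 -0.30303481  0.35731673
  0.70819089]
```

Threading freely at the right lead, with about 4 mm still to go.

```bash
python3 -m inch '[50,0,0,0.4,0.1,50,0,0,0.7,0.2,50,0,0,1.1,0.3,50,0,0,1.4,0.4]'; python3 -m inch '[50,0,0,0.4,0.1,50,0,0,0.7,0.2,50,0,0,1.1,0.3,50,0,0,1.4,0.4]'; python3 -c "
from h import *
s=manip.read_state();print(s['torque'],s['q'][6])"
```

```text
time: 22.92
tool_pos: [0.5404, 0.0296, 0.0504]
tool_rot: [-0.0, 0.652, 0.758, -0.0]
wrist_force: [-0.2, 0.3, 0.3]
gripper_width: 0.0568
grip_force: 43.9
time: 23.25
tool_pos: [0.54, 0.0294, 0.0488]
tool_rot: [-0.0, 0.79, 0.613, -0.001]
wrist_force: [0.8, 0.2, -1.3]
gripper_width: 0.0568
grip_force: 43.8
[-0.01550425  0.0041323   0.01674037] 0.21206448356728283
```

```bash
T='python3 -c "
from station import manip
s=manip.read_state();print(s[\"torque\"].round(3) if hasattr(s[\"torque\"],\"round\") else s[\"torque\"])"'
python3 -m inch '[50,0,0,0.3,0.08,50,0,0,0.4,0.1,50,0,0,0.4,0.1]' | egrep 'tool|wrist'; eval $T
python3 -m inch '[50,0,0,0.3,0.08,50,0,0,0.4,0.1,50,0,0,0.4,0.1]'| egrep 'tool|wrist'; eval $T
python3 -m inch '[50,0,0,0.3,0.08,50,0,0,0.3,0.1,50,0,0,0.3,0.1]'| egrep 'tool|wrist'; eval $T
```

```text
tool_pos: [0.5401, 0.0296, 0.0485]
tool_rot: [0.0, 0.818, 0.576, -0.001]
wrist_force: [-0.4, -0.2, -0.9]
tool_pos: [0.5404, 0.0296, 0.0484]
tool_rot: [0.0, 0.845, 0.534, -0.0]
wrist_force: [-0.6, -1.5, 1.7]
tool_pos: [0.5407, 0.0296, 0.0483]
tool_rot: [0.0, 0.871, 0.491, 0.0]
wrist_force: [0.5, 0.3, 3.2]  File "<string>", line 1
    from station import manip s=manip.read_state();print(s["torque"].round(3) if hasattr(s["torque"],"round") else s["torque"])
IndentationError: unexpected indent
  File "<string>", line 1
    from station import manip s=manip.read_state();print(s["torque"].round(3) if hasattr(s["torque"],"round") else s["torque"])
IndentationError: unexpected indent
  File "<string>", line 1
    from station import manip s=manip.read_state();print(s["torque"].round(3) if hasattr(s["torque"],"round") else s["torque"])
IndentationError: unexpected indent
```

```bash
echo 'from station import manip
s=manip.read_state();print([round(float(x),3) for x in s["torque"]],round(float(s["q"][6]),2))'>tq.py
python3 tq.py
python3 -m inch '[50,0,0,0,0.1,50,0,0,0,0.1]' | egrep 'tool|wrist'; python3 tq.py
python3 -m inch '[50,0,0,0,0.1,50,0,0,0,0.1]'| egrep 'tool|wrist'; python3 tq.py
```

```text
[-0.069, 0.111, -0.02] 0.02
tool_pos: [0.5408, 0.0297, 0.0483]
tool_rot: [0.0, 0.895, 0.447, 0.0]
wrist_force: [0.3, -0.6, 5.0]
[-0.004, 0.088, -0.02] -0.05
tool_pos: [0.5409, 0.0297, 0.0482]
tool_rot: [0.0, 0.916, 0.402, 0.0]
wrist_force: [-0.7, 0.8, 4.8]
[-0.062, 0.028, -0.04] -0.11
```

```bash
python3 -m inch '[50,0,0,0,0.1,50,0,0,0,0.1]' | egrep 'tool|wrist'; python3 tq.py
python3 -m inch '[50,0,0,0,0.1,50,0,0,0,0.1]'| egrep 'tool|wrist'; python3 tq.py
python3 -m inch '[50,0,0,0,0.1,50,0,0,0,0.1]'| egrep 'tool|wrist'; python3 tq.py
```

```text
tool_pos: [0.5409, 0.0297, 0.0482]
tool_rot: [0.0, 0.934, 0.356, 0.0]
wrist_force: [-0.2, 0.4, 4.5]
[0.009, 0.082, -0.062] -0.18
tool_pos: [0.5409, 0.0297, 0.0482]
tool_rot: [0.0, 0.951, 0.309, 0.0]
wrist_force: [0.3, -0.2, 5.3]
[-0.07, 0.047, -0.078] -0.25
tool_pos: [0.541, 0.0296, 0.0481]
tool_rot: [0.001, 0.965, 0.262, 0.0]
wrist_force: [0.9, -1.0, 2.6]
[-0.089, -0.163, -0.103] -0.32
```

```bash
python3 -m inch '[50,0,0,0,0.1,50,0,0,0,0.1]' | egrep 'tool|wrist'; python3 tq.py
python3 -m inch '[50,0,0,0,0.05,50,0,0,0,0.05]'| egrep 'tool|wrist'; python3 tq.py
```

```text
tool_pos: [0.5411, 0.0295, 0.0479]
tool_rot: [0.001, 0.977, 0.213, 0.0]
wrist_force: [2.6, -2.3, 0.1]
[-0.177, -0.349, -0.1] -0.39
tool_pos: [0.5412, 0.0296, 0.0478]
tool_rot: [0.001, 0.982, 0.19, 0.0]
wrist_force: [2.6, -1.9, -2.5]
[-0.258, -0.526, 0.18] -0.43
```

```bash
python3 - <<'E'
from h import *
im=cams.grab_frame('side');cv2.imwrite('pics/c9.png',cv2.resize(im[150:210,215:295],(800,600),interpolation=cv2.INTER_CUBIC))
E
```

```text
(no output)
```

View pics/c9.png

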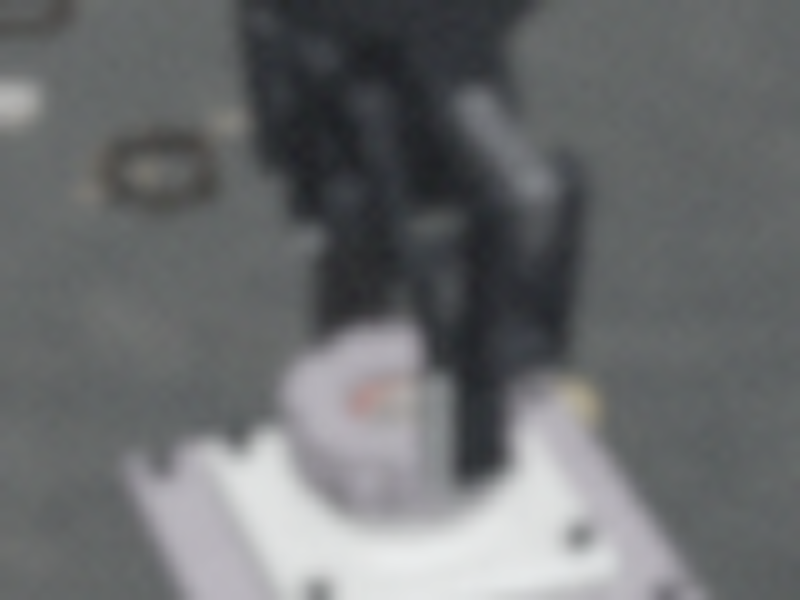

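The nut sits level and low on the neck, with the red seal showing through its hole at (380,395). The torque has just flipped to positive, so it's starting to bite. I'll turn in small steps.

```bash
python3 -m inch '[50,0,0,0.4,0.04,50,0,0,0.4,0.04,50,0,0,0.4,0.04]'| egrep 'tool|wrist'; python3 tq.py
```

```text
tool_pos: [0.5412, 0.0296, 0.0477]
tool_rot: [0.001, 0.986, 0.169, 0.001]
wrist_force: [2.3, -2.2, -1.7]
[-0.309, -0.649, 0.278] -0.46
```

```bash
python3 -m inch '[66,0,0,0,0,66,0,0,0,0,66,0,0,0,0,66,0,0,0,0]'| egrep 'wrist|width'; python3 tq.py; python3 -m inch '[50,0,0,0,0,50,0,0,0,0,50,0,0,0,0,50,0,0,0,0,50,0,0,0,0.03,50,0,0,0,0.03]' 40 | egrep 'tool|wrist|width'; python3 tq.py
```

```text
wrist_force: [0.0, -0.4, 1.1]
gripper_width: 0.066
[-0.01, -0.051, -0.052] -0.46
tool_pos: [0.5403, 0.0291, 0.0481]
tool_rot: [0.0, 0.988, 0.152, -0.0]
wrist_force: [-1.8, -1.2, 6.6]
gripper_width: 0.0566
[-0.447, 0.289, 0.362] -0.48
```

A re-grip and a 0.03 rad nudge meets 0.36 N m at once, so the nut stayed snug after release. Letting go and backing off.

```bash
python3 -m inch '[72,0,0,0,0,72,0,0,0,0,72,0,0,0,0,72,0,0,0,0,72,0,0,-20,0,72,0,0,-50,0,72,0,0,-85,0,72,0,0,-110,0,72,0,0,-110,0]'| egrep 'time|tool|wrist|width'
python3 - <<'E'
from h import *
im=cams.grab_frame('side');cv2.imwrite('pics/c10.png',cv2.resize(im[150:210,215:295],(800,600),interpolation=cv2.INTER_CUBIC))
E
```

```text
time: 27.05
tool_pos: [0.5435, 0.0293, 0.1618]
tool_rot: [0.0, 0.988, 0.152, 0.004]
wrist_force: [1.5, -0.7, 0.4]
gripper_width: 0.0719
```

View pics/c10.png

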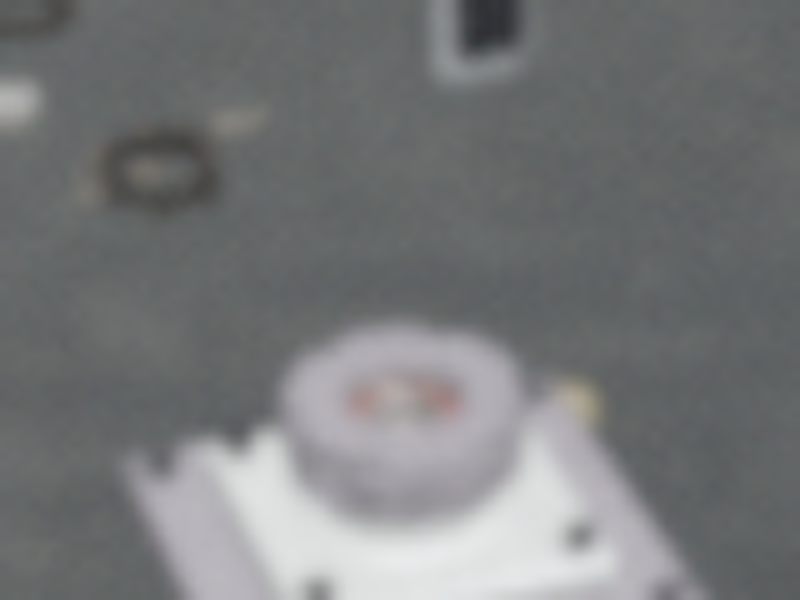

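The nut is level on the neck at crop (400,420) with the bearing centred under the lip, and the gripper is clear.

```bash
python3 -c "
from station import manip
print(manip.close_job())"
```

```text
the job is handed in; nothing more can be done
None
```

The bearing is home in its cell and the ring nut is hand-tight on top of it (about 0.3 N m, still snug on a re-grip), and I handed the job in at about 27 s with the gripper clear; no verdict came back.

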